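# Lock the ice crusher's lid

## Robot

A 7-joint arm with a two-finger parallel gripper is mounted at the origin on the work surface. World frame = base frame: x ahead of the robot, y to its left, z up, the work surface at z = 0. Lengths are in m, angles in degrees, forces in N, time in s.
With the tool pointing down it reaches from about 0.425 to 0.875 m from the base axis. Payload 4.7 kg.
Tool frame: the origin (TCP) lies at the very end of the fingers, on their centre line; the grasp point (between the pads) lies 19 mm behind it (env.grasp_offset is the distance from the TCP to the grasp point, in m); z points along the fingers, y is the line along which they close (so a half turn about z gives the same grasp; the last joint's range is limited). The gripper opens to 87 mm and grips with 3 to 60 N. Pads are 19 mm wide; open, the fingers measure 117 mm over their backs; the gripper's body (75 mm by 190 mm) begins 51 mm behind the grasp point.
Start: joints at [72.714, 18.392, -4.016, 83.108, 1.295, 78.541, -3.26], TCP at [0.202, -0.618, 0.223] pointing down, gripper open.
Joint ranges: [-163.93, 163.93], [-17.29, 119.83], [-79.2, 71.16], [3.27, 140.29], [-89.18, 269.18], [5.43, 117.66], [-154.24, 154.24]. Speed limits (degrees/s): [147.25, 147.25, 180, 180, 180, 180, 180].

## Interface

Orientations are given as [roll, pitch, yaw] about the fixed x, y, z axes, in that order (R = Rz(yaw) Ry(pitch) Rx(roll)).
In Python, from cell import env gives the robot as it stands. The module is installed in compiled form; this text tells all that it offers.
- The arm moves only by the tool drive_tool, never from a script. Its argument "moves" is one flat list of numbers, 5 for each row, row after row: the shift along the tool's x, y, z in units of 40 mm (1.0 is 40 mm), then the turn about the tool's z in units of 10 degrees (1.0 is 10 degrees), then the finger opening in mm, from 0 to 87. A call has 1 to 5 rows; each row is the pose to reach, as a shift and turn from the pose commanded when the call began, along the tool's axes at that moment; what a row does not reach only later rows make up. A row lasts 1/8 s, in which the tool goes at most 62.5 mm and 10.7 degrees, less where a joint would pass 70% of its speed; a pose out of reach is approached as far as the arm can. A call with a gripper value outside its range is refused whole. The fingers move at their own pace and stop on an object; "squeeze" is the grip in N (left out, the last holds). Time passes only in rows, so rows that repeat a pose let the fingers close. It gives the time, the measured TCP pose, the force, the opening and the grip force at its end, in the units of the state.
- env.get_obs(): the state, without advancing time (a new reading comes with each control period).
- env.read_camera(name): name is "scene" or "top" or "wrist"; returns (picture, depth): 384x512x3 uint8, red, green, blue; 384x512 float32, m along the optical axis (not along the pixel's ray), 0 where there is no reading.
- env.camera_model(name): a dict with "K" (3x3 intrinsics, pixels), "rvec" (rotation vector, rad) and "tvec" (3), from world to camera coordinates, as OpenCV has them; the wrist camera has in their place "tool_from_camera" (4x4, takes a point from camera to tool coordinates, whose origin is the TCP and whose axes are the flange's). Camera axes: x right, y down, z forward; pixel columns grow to the right and rows downward; lengths in m; the calibration is good to about 2 mm. A picture is of the moment at which its call begins: read the wrist's pose just before it. camera_model takes no time and is no camera call.
- env.sign_off(): hands the job in; it is judged then, once.
The state is a dict: "time_s": time; "qpos": joint angles; "joint_velocities": joint speeds; "effort": joint torques, N m; "tool_pos": TCP position; "tool_rot": TCP orientation; "force": force on the tool from outside, world axes, zero at the start; "wrist_torque": the same for the moment, N m; "grip_width": finger opening in m; "grasp_force": force on a finger pad.
Only numpy, scipy, OpenCV 4.12 (cv2) and the standard library are available. Lean on these libraries where they do the work, as an engineer would, in place of code of your own. Each camera call takes 0.05 s, during which the arm holds its last target. There are 200 camera calls.

## Task

Take the white lid with the orange bar handle and two orange wings, lower it into the round mouth of the blue ice crusher so that its wings drop through the two gaps, and twist it clockwise (seen from above) until the ramps have pulled it down tight on the rubber seal and the bar points at the two green marks. Then let go. Leave the blue tub lid, the clear tumbler and the red syrup bottle where they stand.

Things in the scene. Friction and masses are not known exactly. Their poses are not given: they have to be found in the camera images.
- lid_bar (a point): Middle of the lid's orange bar handle. Bar 70 long (x axis), 20 wide (y axis, pinch it across this), 40 high: 20 above and 20 below this point. Right below it is a white cover disc, 86 diameter, 6 thick. This point is on the lid's axis, 62 above its underside; the lid starts upright on its foot, z up. Mass about 0.2 kg.
- lid_lugs (a point): Centre of the lid's two orange wings, on the lid's axis, 44 below the bar's middle, 18 above the lid's underside. The wings stick out along +x and -x, in line with the bar, to 52 from the axis; each is 18 wide, 8 thick. Between them a white core of 60 diameter tapers to a 48 foot. Axes as lid_bar.
- mouth (a point): Centre of the crusher's round mouth at the top of its aluminium collar (138 outside diameter), 190 above the counter; crusher 190 x 190, fixed; z up. Two flanges overhang the mouth, leaving a 78 opening and two gaps for the wings, with about 9 play all round. Locked, the bar lies along this x axis, at the two green marks on the collar, and lid_bar is about 25.5 above this point.
- gap (a point): Middle of one of the two gaps between the flanges, level with the collar's top, 50 from the mouth's centre and 60 degrees anticlockwise (from above) of the mouth's x axis; the other gap is opposite. Wings drop in when the bar is within about 15 degrees of the line through the gaps. Resting on the seal, lid_bar is 28 above the collar's top.
- mark (a point): One of the two green marks on the collar (the other is opposite), on the mouth's x axis, 64 from its centre. From the gaps the lid turns 60 degrees clockwise to bring bar and wings to the marks: ramps touch the wings after about 30 degrees and draw the lid down 2.5; a solid stop comes at about 70. Anticlockwise from the gaps is blocked.
- seal (a joint): Sprung black rubber ring in the mouth on which the wings rest. 0 = up and unloaded (its top is 16 below the collar's top); grows (m) as it is pressed down, about 0.0025 when the lid is locked, 0.006 at most. It pushes up with about 3 N at 0 and 6.5 N when locked; the weight of the lid alone does not move it.
- tub_lid_mid (a point): Bystander: middle of a blue tub lid of 86 diameter and 80 high with a round black knob and no wings, half-way up. Leave it alone.
- tumbler_mid (a point): Bystander: middle of a clear tumbler, 84 diameter, 120 high, standing upright, half-way up. Leave it alone.
- syrup_mid (a point): Bystander: middle of a red syrup bottle, 64 diameter, 170 high, standing upright, half-way up. Leave it alone.

How it is judged:
By the outcome, as a careful person would: the job done as asked, in the order asked, and still so for the second after the job is handed in, with the robot touching nothing.
It also fails if it takes over 48 s, if anything falls off the work surface, if the arm or the gripper's body presses on something with over 40 N, if the wrist force passes 120 N, or if a joint passes its speed limit or range.

## Working session

There is one attempt and no reset: what is moved stays moved. The work goes in short steps, Python scripts to look and compute and a tool call to move; the robot and the scene stay as the last step left them, time stands still between calls to the robot, and variables do not carry over. Pictures are saved under pics/ and viewed, at most 10 in all, crops included, and the job is handed in when it is done.

Besides the shell and the picture viewer there is one more tool, called after ">>>" by a JSON object that holds its "name" and its "arguments". drive_tool: Moves the arm, as the interface text tells. Its arguments: {"type":"object","properties":{"moves":{"type":"array","items":{"type":"number"}},"squeeze":{"type":"number"}},"required":["moves"]}

```bash
mkdir -p pics; cat > h.py <<'E'
import numpy as np, cv2
from cell import env
from scipy.spatial.transform import Rotation as R
def look(cam):
    o=env.get_obs(); im,d=env.read_camera(cam); m=env.camera_model(cam)
    if cam=="wrist":
        T=np.eye(4); T[:3,:3]=R.from_euler('xyz',o['tool_rot'],degrees=True).as_matrix(); T[:3,3]=o['tool_pos']
        W=T@np.array(m['tool_from_camera'])
    else:
        r=cv2.Rodrigues(np.array(m['rvec'],float))[0]; W=np.eye(4); W[:3,:3]=r.T; W[:3,3]=-r.T@np.array(m['tvec']).ravel()
    K=np.array(m['K']); v,u=np.mgrid[:384,:512]
    c=np.stack([(u-K[0,2])/K[0,0]*d,(v-K[1,2])/K[1,1]*d,d],-1)
    P=c@W[:3,:3].T+W[:3,3]; P[d==0]=np.nan
    return im,P,K,W,o
def save(n,im): cv2.imwrite('pics/'+n,im[...,::-1])
E
python3 - <<'E'
from h import *
a,P,*_=look('top'); b,Q,*_,o=look('scene')
np.save('top.npy',P);np.save('scene.npy',Q);np.save('topim.npy',a)
save('a.png',np.vstack([cv2.resize(a,(400,300)),cv2.resize(b,(400,300))]))
save('top.png',cv2.resize(a,(800,600)))
print(o)
E
```

```text
{'time_s': 0.05, 'qpos': array([72.7142678 , 18.438273  , -4.01682062, 83.17456206,  1.29575485,
       78.54023654, -3.258244  ]), 'joint_velocities': array([-0.05297841,  0.02794475,  0.00776377, -0.00598641, -0.07095008,
       -0.00479413, -0.09987433]), 'effort': array([-1.12466560e-04, -4.92992306e+01, -4.06160317e-01, -3.13702691e+01,
       -6.42743334e-02,  3.97930469e-02,  4.09680251e-05]), 'tool_pos': array([ 0.20166101, -0.61734984,  0.22147358]), 'tool_rot': array([-1.79892218e+02,  6.05263006e-03,  1.80986100e+01]), 'force': array([-0.71233781, -0.28262872,  0.09965102]), 'wrist_torque': array([0.04238   , 0.02564723, 0.01328903]), 'grasp_force': 0.0, 'grip_width': 0.08662637317256672}
```

View pics/top.png

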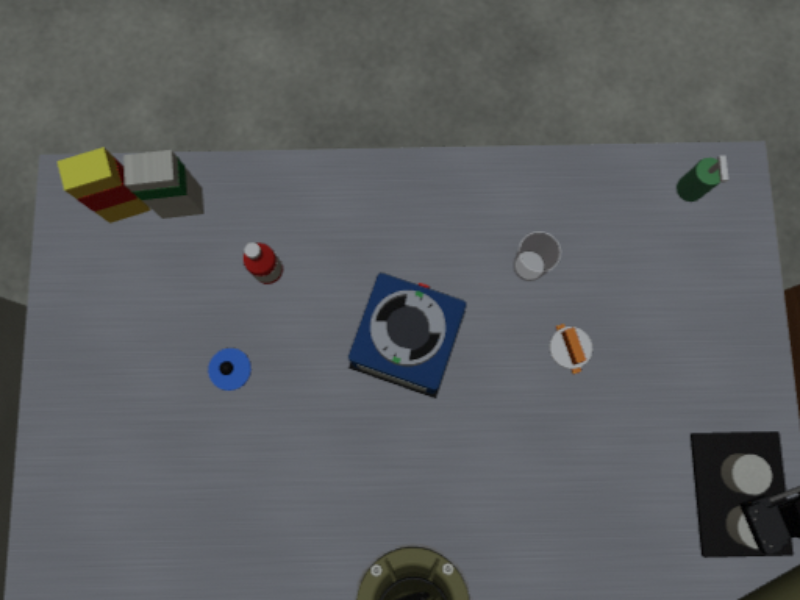

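View pics/a.png

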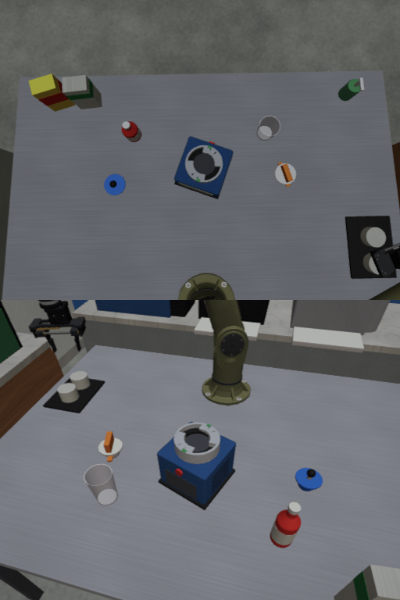

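The top view shows the lid at about (572,347), its wings at (561,327) and (577,371). The crusher mouth is at (408,327), with green marks at (419,295) and (396,360) and gaps at (389,308) and (426,346).

```bash
python3 - <<'E'
from h import *
P=np.load('top.npy');a=np.load('topim.npy');h=cv2.cvtColor(a,cv2.COLOR_RGB2HSV)
v,u=np.mgrid[:384,:512]
lid=(abs(u-366)<22)&(abs(v-222)<22)
org=lid&(h[...,0]<20)&(h[...,1]>150)
top=org&(P[...,2]>.07); print('bar top',top.sum(),np.nanmedian(P[top],0))
q=P[top][:,:2];q=q-q.mean(0);w=np.linalg.svd(q,full_matrices=False)[2][0];print('bar dir',np.degrees(np.arctan2(w[1],w[0])))
z=P[...,2]
print('bar centre',(P[top].max(0)+P[top].min(0))/2)
disc=lid&(abs(z-.045)<.006);print('disc',(P[disc].max(0)+P[disc].min(0))/2)
cr=(abs(u-261)<34)&(abs(v-210)<34)
g=cr&(h[...,0]>40)&(h[...,0]<80)&(h[...,1]>100)
n,l,s,c=cv2.connectedComponentsWithStats(g.astype(np.uint8))
for i in range(1,n):print('green',s[i,4],c[i],np.nanmedian(P[l==i],0))
ring=cr&(abs(z-.19)<.006)&(h[...,1]<60)
(c,r)=cv2.minEnclosingCircle(P[ring][:,:2].astype(np.float32));print('collar',c,r,np.nanmedian(z[ring]))
E
```

```text
bar top 131 [ 0.4948188  -0.32877949  0.08129865]
bar dir -163.60956756669356
bar centre [ 0.49663006 -0.32912719  0.08170768]
disc [ 0.4966735  -0.33065005  0.04451987]
green 11 [267.63636364 187.63636364] [ 0.5838575  -0.02219051  0.18979443]
green 13 [253.07692308 229.76923077] [0.4630389  0.02286577 0.19077634]
collar (0.5232546925544739, -0.0005695316940546036) 0.06921166181564331 0.18980195498526986
```

>>> {"name": "drive_tool", "arguments": {"moves": [1.4,-0.7,0,0,87,2.8,-1.4,0,0,87,4.2,-2.1,0,0,87,5.6,-2.8,0.2,0,87,6.8,-3.3,0.5,0,87]}}

```text
time_s: 0.72
tool_pos: [0.4212, -0.4058, 0.2026]
tool_rot: [180.0, -0.0, 18.2]
force: [0.8, 0.1, -0.5]
grip_width: 0.0872
grasp_force: 0.0
```

```bash
python3 -c "
from h import *
im,P,K,W,o=look('wrist'); save('w1.png',im); np.save('w1.npy',P); print(o['tool_pos'],o['tool_rot'],W[:3,3]-o['tool_pos'])"
```

```text
[ 0.42116714 -0.40577937  0.20261999] [ 1.79962809e+02 -3.14283465e-02  1.81737561e+01] [0.06967382 0.02301567 0.16343634]
```

View pics/w1.png

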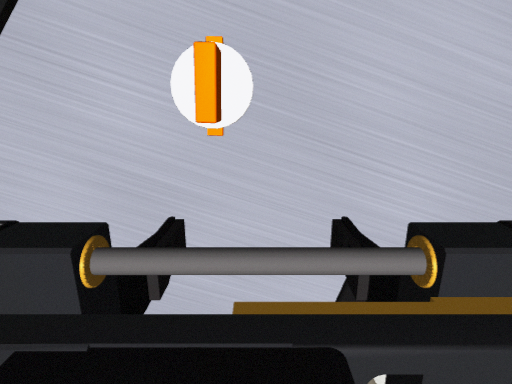

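The wrist view shows the lid's disc centred near (212,85). The bar top spans (195–215, 41–122), almost in line with the tool's x axis.

```bash
cat > bar.py <<'E'
from h import *
def bar(im,P,zlo,zhi):
    h=cv2.cvtColor(im,cv2.COLOR_RGB2HSV); m=(h[...,0]<22)&(h[...,1]>150)&(P[...,2]>zlo)&(P[...,2]<zhi)
    q=P[m][:,:2].astype(np.float32); (c,s,a)=cv2.minAreaRect(q*1000)
    a=a if s[0]>s[1] else a+90
    return np.array(c)/1000,s,(a+90)%180-90,P[m][:,2].mean(),m.sum()
E
python3 - <<'E'
from bar import *
im=cv2.imread('pics/w1.png')[...,::-1];P=np.load('w1.npy')
c,s,a,z,n=bar(im,P,.077,.09);print(c,s,a,z,n)
h=cv2.cvtColor(im,cv2.COLOR_RGB2HSV); m=(h[...,1]<40)&(h[...,2]>200)&(abs(P[...,2]-.042)<.006)
print(cv2.minEnclosingCircle(P[m][:,:2].astype(np.float32)))
p=np.array([.42117,-.40578]);y=np.radians(18.17);d=c-p
print('tool xy units',(d@[np.cos(y),np.sin(y)])/.04,(d@[np.sin(y),-np.cos(y)])/.04)
E
```

```text
[ 0.49602158 -0.3308414 ] (69.29124450683594, 19.18842124938965) 16.50407600402832 0.08303268759295883 1753
((0.4956660270690918, -0.3303128182888031), 0.043007850646972656)
tool xy units 2.362194999603704 -1.1965073707008462
```

>>> {"name": "drive_tool", "arguments": {"moves": [1.3,-0.65,0,0.17,87,2.36,-1.2,0.5,0.17,60,2.36,-1.2,1.8,0.17,50,2.36,-1.2,2.8,0.17,50,2.36,-1.2,3.6,0.17,50]}}

```text
time_s: 1.4
tool_pos: [0.4931, -0.3325, 0.0562]
tool_rot: [-179.9, 0.1, 16.4]
force: [0.3, -0.7, -0.1]
grip_width: 0.0554
grasp_force: 0.0
```

>>> {"name": "drive_tool", "arguments": {"moves": [0,0,0.2,0,50,0,0,0.2,0,50,0,0,0.2,0,10,0,0,0.2,0,10,0,0,0.2,0,10], "squeeze": 45}}

```text
time_s: 2.02
tool_pos: [0.4946, -0.3333, 0.0514]
tool_rot: [179.9, -0.0, 16.4]
force: [0.6, -0.1, 0.4]
grip_width: 0.0278
grasp_force: 0.0
```

>>> {"name": "drive_tool", "arguments": {"moves": [0.05,-0.05,0,0,24,0.05,-0.05,0,0,10,0.05,-0.05,0,0,10,0.05,-0.05,0,0,10,0.05,-0.05,0,0,10]}}

```text
time_s: 2.65
tool_pos: [0.4958, -0.3304, 0.0506]
tool_rot: [180.0, -0.0, 16.4]
force: [0.4, -0.3, 0.8]
grip_width: 0.0196
grasp_force: 45.0
```

>>> {"name": "drive_tool", "arguments": {"moves": [0,0,-0.5,0,10,0,0,-1.5,0,10,0,0,-2.7,0,10,0,0,-4,0,10,0,0,-5.2,0,10]}}

```text
time_s: 3.28
tool_pos: [0.4952, -0.3305, 0.2617]
tool_rot: [179.9, -0.0, 16.4]
force: [0.5, -0.7, -1.8]
grip_width: 0.0198
grasp_force: 45.0
```

```bash
python3 - <<'E'
from bar import *
im,P,K,W,o=look('wrist'); save('w2.png',im); print(o['tool_pos'],o['tool_rot'],o['grip_width'],o['grasp_force'],o['force'],o['qpos'])
E
```

```text
[ 0.49524335 -0.33046905  0.26167788] [ 1.79922081e+02 -2.75283534e-02  1.63929154e+01] 0.019778942934510362 44.954283270053566 [ 0.52023359 -0.73780009 -1.81379966] [ 46.73376487  11.69212957 -18.21081971  87.4766175    3.70864953
  81.34491206 -45.28461948]
```

View pics/w2.png

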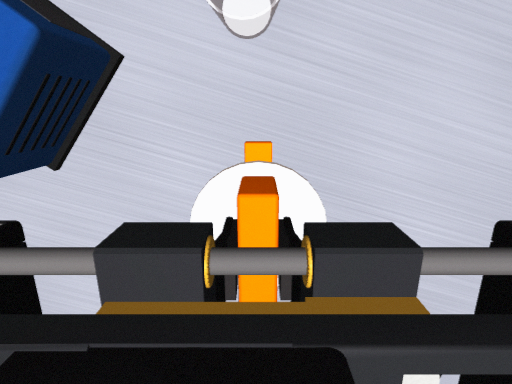

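The lid is held level with its bar along tool x. Next I move it near the mouth and look again.

>>> {"name": "drive_tool", "arguments": {"moves": [0.1,-1.3,-0.5,-0.5,10,0.2,-2.7,-0.7,-1.0,10,0.3,-4.0,-0.7,-1.5,10,0.4,-5.4,-0.7,-2.0,10,0.5,-6.6,-0.7,-2.3,10]}}

```text
time_s: 3.95
tool_pos: [0.4394, -0.0694, 0.2873]
tool_rot: [179.9, 0.0, 39.6]
force: [0.3, -0.1, -2.4]
grip_width: 0.0197
grasp_force: 45.0
```

>>> {"name": "drive_tool", "arguments": {"moves": [0,0,0,0,10,0,0,0,0,10,0,0,0,0,10]}}

```text
time_s: 4.32
tool_pos: [0.4402, -0.073, 0.2866]
tool_rot: [-180.0, 0.0, 39.3]
force: [0.0, -0.4, -2.0]
grip_width: 0.0195
grasp_force: 45.0
```

```bash
python3 - <<'E'
from bar import *
im,P,K,W,o=look('wrist'); save('w3.png',im); np.save('w3.npy',P); print(o['tool_pos'],o['tool_rot'],o['qpos'])
h=cv2.cvtColor(im,cv2.COLOR_RGB2HSV)
g=(h[...,0]>40)&(h[...,0]<80)&(h[...,1]>100)
n,l,s,c=cv2.connectedComponentsWithStats(g.astype(np.uint8))
for i in range(1,n):
  if s[i,4]>15: print('green',s[i,4],c[i],np.nanmean(P[l==i],0))
m=(abs(P[...,2]-.19)<.006)&(h[...,1]<60);print(m.sum());q=P[m][:,:2]
np.save('ring.npy',q)
print(q.min(0),q.max(0),cv2.minEnclosingCircle(q.astype(np.float32)))
E
```

```text
[ 0.44020132 -0.07300276  0.28660341] [-1.79997018e+02  8.82577896e-03  3.92506866e+01] [ 38.37139405  -7.84404078 -28.90799816 103.4184658   -3.80268907
  83.48052193 -40.62563884]
green 227 [322.00881057  15.45374449] [ 0.58239977 -0.0217305   0.19183044]
green 183 [186.22404372 101.79781421] [0.46246147 0.02269713 0.19198403]
9564
[ 0.45435021 -0.06792076] [0.58960542 0.06890789] ((0.5224736928939819, 0.0003970021498389542), 0.0687207281589508)
```

View pics/w3.png

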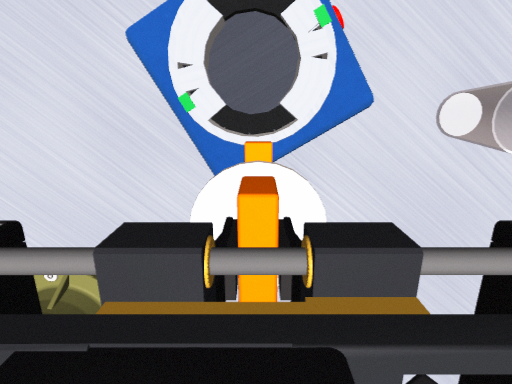

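Collar centre is (0.5225, 0.0004) from the wrist view; the marks at (322,15) and (186,102) give −20.3°, so the gaps are at 39.7°.

>>> {"name": "drive_tool", "arguments": {"moves": [1.2,-0.05,0,0,10,2.3,-0.1,0,-0.05,10,2.75,-0.12,0,-0.05,10,2.75,-0.12,0,-0.05,10,2.75,-0.12,0,-0.05,10]}}

```text
time_s: 5.0
tool_pos: [0.5218, 0.0004, 0.2861]
tool_rot: [-180.0, 0.1, 39.8]
force: [0.4, -0.4, -1.1]
grip_width: 0.0194
grasp_force: 45.0
```

>>> {"name": "drive_tool", "arguments": {"moves": [0,0,0.3,0,10,0,0,0.7,0,10,0,0,1.0,0,10,0,0,1.2,0,10,0,0,1.2,0,10]}}

```text
time_s: 5.62
tool_pos: [0.5217, 0.0019, 0.2377]
tool_rot: [-179.9, 0.1, 39.9]
force: [-0.2, 0.3, -2.4]
grip_width: 0.0199
grasp_force: 45.0
```

>>> {"name": "drive_tool", "arguments": {"moves": [0,0.03,0.2,0,10,0,0.03,0.4,0,10,0,0.03,0.55,0,10,0,0.03,0.65,0,10,0,0.03,0.7,0,10]}}

```text
time_s: 6.25
tool_pos: [0.5229, 0.001, 0.2103]
tool_rot: [-180.0, 0.0, 39.9]
force: [-1.3, -1.2, 0.3]
grip_width: 0.0195
grasp_force: 45.0
```

>>> {"name": "drive_tool", "arguments": {"moves": [0,0,0.05,0,10,0,0,0.08,0,10,0,0,0.08,0,10]}}

```text
time_s: 6.62
tool_pos: [0.5229, 0.001, 0.2078]
tool_rot: [180.0, 0.0, 39.9]
force: [-3.8, -0.2, 4.0]
grip_width: 0.0196
grasp_force: 45.0
```

>>> {"name": "drive_tool", "arguments": {"moves": [0,0,0,0.5,10,0,0,0,1.0,10,0,0,0,1.5,10,0,0,0,2.0,10,0,0,0,2.5,10], "squeeze": 55}}

```text
time_s: 7.25
tool_pos: [0.5242, 0.0009, 0.2083]
tool_rot: [179.9, -0.2, 14.8]
force: [0.3, -1.4, 2.5]
grip_width: 0.0193
grasp_force: 55.0
```

>>> {"name": "drive_tool", "arguments": {"moves": [0,0,0.01,0.4,10,0,0,0.02,0.8,10,0,0,0.03,1.2,10,0,0,0.04,1.6,10,0,0,0.05,2.0,10]}}

```text
time_s: 7.88
tool_pos: [0.5245, 0.0009, 0.2067]
tool_rot: [180.0, -0.2, -5.2]
force: [-0.3, -0.7, 5.1]
grip_width: 0.0197
grasp_force: 55.0
```

```bash
python3 -c "
from h import *
o=env.get_obs();print({k:np.round(o[k],2) for k in('qpos','tool_rot','force','wrist_torque','effort')},o['tool_pos'])"
```

```text
{'qpos': array([  29.75,    5.42,  -34.53,  101.3 ,    3.25,   74.04, -100.75]), 'tool_rot': array([179.98,  -0.22,  -5.21]), 'force': array([-0.34, -0.65,  5.07]), 'wrist_torque': array([-0.06,  0.28,  0.22]), 'effort': array([  0.1 , -28.65,  -1.58, -28.31,  -0.17,  -0.38,   0.37])} [0.52446177 0.00092076 0.20671337]
```

>>> {"name": "drive_tool", "arguments": {"moves": [0,0,0.01,0.4,10,0,0,0.02,0.8,10,0,0,0.03,1.2,10,0,0,0.03,1.55,10,0,0,0.03,1.55,10]}}

```text
time_s: 8.5
tool_pos: [0.5247, 0.0009, 0.2059]
tool_rot: [-179.9, -0.3, -20.6]
force: [-0.9, -0.1, 6.1]
grip_width: 0.0196
grasp_force: 55.0
```

```bash
python3 - <<'E'
from bar import *
im,P,K,W,o=look('wrist'); save('w4.png',im)
print({k:np.round(o[k],2) for k in('qpos','tool_rot','force','wrist_torque')},o['tool_pos'])
h=cv2.cvtColor(im,cv2.COLOR_RGB2HSV)
g=(h[...,0]>40)&(h[...,0]<80)&(h[...,1]>100)
print(np.nanmean(P[g],0))
E
```

```text
{'qpos': array([  28.99,    5.38,  -33.72,  101.38,    3.17,   73.9 , -116.1 ]), 'tool_rot': array([-179.94,   -0.25,  -20.62]), 'force': array([-0.9 , -0.14,  6.08]), 'wrist_torque': array([ 0.06,  0.24, -0.03])} [0.52473328 0.00094229 0.20593154]
[ 0.56944712 -0.01248843  0.23133176]
```

View pics/w4.png

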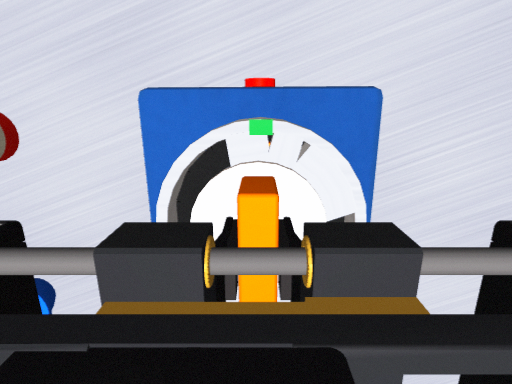

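The bar (x≈258) points at the green mark (261,127), about 1° short. I'll turn slightly further and release.

>>> {"name": "drive_tool", "arguments": {"moves": [0,0,0,0.1,10,0,0,0,0.1,10,0,0,0,0.1,45,0,0,0,0.1,45,0,0,0,0.1,45]}}

```text
time_s: 9.18
tool_pos: [0.5229, 0.001, 0.2037]
tool_rot: [180.0, 0.0, -21.6]
force: [-0.1, 0.7, 0.4]
grip_width: 0.0409
grasp_force: 0.0
```

>>> {"name": "drive_tool", "arguments": {"moves": [0,0,0,0,45,0,0,-0.3,0,45,0,0,-1.0,0,45,0,0,-2.0,0,45,-1,0,-3.0,0,45]}}

```text
time_s: 9.8
tool_pos: [0.4866, 0.0146, 0.3255]
tool_rot: [-179.9, 0.0, -21.7]
force: [-1.1, -0.6, -0.1]
grip_width: 0.0451
grasp_force: 0.0
```

>>> {"name": "drive_tool", "arguments": {"moves": [-1,0,0,0,45,-1.5,0,0,0,45,-1.5,0,0,0,45]}}

```text
time_s: 10.18
tool_pos: [0.4296, 0.0385, 0.3255]
tool_rot: [180.0, -0.2, -21.5]
force: [0.2, 0.1, 0.4]
grip_width: 0.045
grasp_force: 0.0
```

```bash
python3 - <<'E'
from bar import *
im,P,K,W,o=look('wrist'); save('w5.png',im)
print(o['tool_pos'],o['tool_rot'],o['force'])
print(bar(im,P,.225,.25))
h=cv2.cvtColor(im,cv2.COLOR_RGB2HSV)
g=(h[...,0]>40)&(h[...,0]<80)&(h[...,1]>100)
n,l,s,c=cv2.connectedComponentsWithStats(g.astype(np.uint8))
for i in range(1,n):
  if s[i,4]>15: print('green',s[i,4],c[i],np.nanmean(P[l==i],0))
im,P,*_=look('top');print(bar(im,P,.225,.25))
E
```

```text
[0.4296483  0.03849187 0.32548112] [179.95832786  -0.18317477 -21.54066951] [0.23221196 0.11701897 0.38953637]
(array([0.52440686, 0.00147041]), (19.100467681884766, 69.11640167236328), -20.830047607421875, np.float64(0.2403521966444729), np.int64(510))
green 128 [258.5   3.5] [ 0.58098581 -0.02132071  0.19192731]
green 111 [260.96396396 145.45045045] [0.46261497 0.02259186 0.19190409]
(array([ 0.55258069, -0.01630416]), (3.613726854324341, 0.0), 49.88713073730469, np.float64(0.2383285097282617), np.int64(2))
```

View pics/w5.png

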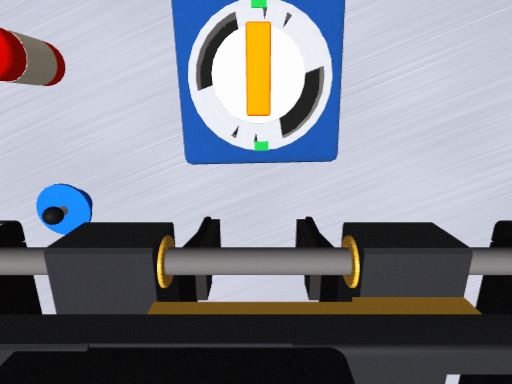

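```bash
python3 - <<'E'
from bar import *
for cam in('wrist','top','scene'):
    im,P,*_=look(cam); h=cv2.cvtColor(im,cv2.COLOR_RGB2HSV); z=P[...,2]
    r=np.hypot(P[...,0]-.5235,P[...,1]-.001)
    o=(r<.034)&(h[...,0]<22)&(h[...,1]>150); t=o&(z>np.nanmax(z[o])-.004) if o.any() else o
    print(cam,'bar',o.sum(),np.round(np.nanpercentile(z[o],[10,50,75,90]),4))
    w=(h[...,1]<60)&(h[...,2]>90)
    d=w&(r<.038)&(z>.185)&(z<.215); c=w&(r>.052)&(r<.066)&(abs(z-.19)<.008)
    print(' disc',d.sum(),np.nanmedian(z[d]),' collar',c.sum(),np.nanmedian(z[c]))
    q=P[d]
    if len(q)>50: print(' plane',np.round(np.linalg.lstsq(np.c_[q[:,:2]-[.523,.001],np.ones(len(q))],q[:,2],rcond=None)[0],4))
    q=P[c]
    if len(q)>50: print(' plane',np.round(np.linalg.lstsq(np.c_[q[:,:2]-[.523,.001],np.ones(len(q))],q[:,2],rcond=None)[0],4))
    if cam=='scene':
        v,u=np.where(o); y,x=int(v.mean()),int(u.mean()); save('s6.png',cv2.resize(im[y-50:y+60,x-70:x+70],(800,628))[:600])
E
```

```text
wrist bar 489 [0.2394 0.2404 0.2409 0.2414]
 disc 3592 0.20068621281895105  collar 4650 0.19106185568569586
 plane [3.000e-04 2.000e-04 2.007e-01]
 plane [-0.0007  0.0002  0.1908]
top bar 0 nan
 disc 54 0.19962918187058665  collar 215 0.1895604185096993
 plane [ 0.0278 -0.0306  0.1987]
 plane [-0.0103  0.0144  0.1903]
scene bar 348 [0.2104 0.2363 0.2396 0.2405]
 disc 264 0.1998626762610775  collar 506 0.19022739322476745
 plane [ 0.0093 -0.0066  0.2   ]
 plane [0.0075 0.0042 0.1897]
  return np.nanmean(a, axis, out=out, keepdims=keepdims)
```

View pics/s6.png

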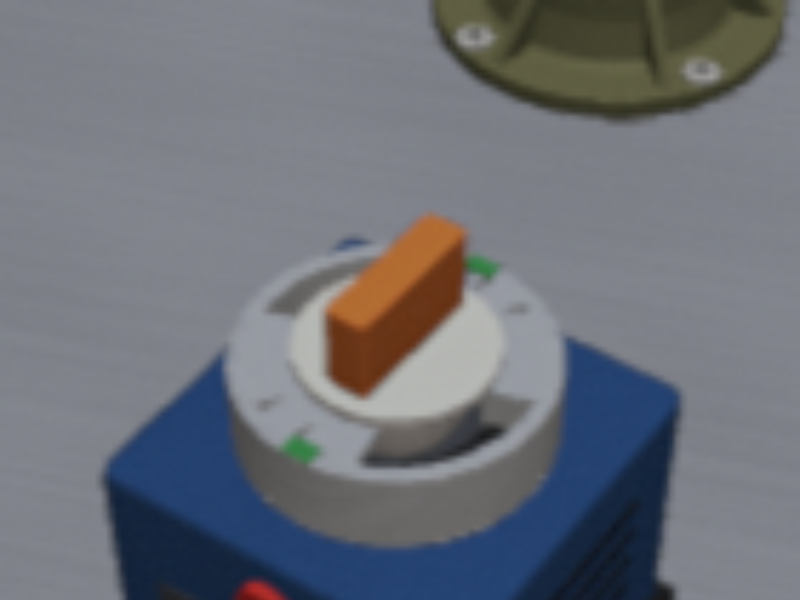

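The lid sits level with the bar on the marks, and lid_bar is about 29.4 mm above the collar. That fits wing undersides on a seal pressed 2.5 mm, but not the quoted 25.5. I'll check the wing height in the earlier wrist depth.

```bash
python3 - <<'E'
from bar import *
im=cv2.imread('pics/w1.png')[...,::-1];P=np.load('w1.npy');h=cv2.cvtColor(im,cv2.COLOR_RGB2HSV);z=P[...,2]
m=(h[...,0]<22)&(h[...,1]>150)&(z<.035); print('wing top',m.sum(),np.round(np.nanpercentile(z[m],[10,25,50,75,90]),4))
d=(h[...,1]<40)&(h[...,2]>200)&(abs(z-.042)<.006);print('disc top',np.nanmedian(z[d]))
v,u=np.mgrid[:384,:512];t=(v<200)&(u>300)&(v>50);print('table',np.nanmedian(z[t]))
E
```

```text
wing top 209 [0.0221 0.0226 0.0232 0.0238 0.0242]
disc top 0.04326407758507134
table 0.0011313545283735404
```

The first contact at TCP z = 0.210 also fits a resting height of about 32 mm. The lid therefore settled about 2.5 mm lower and stays there with no grip, which means the ramps are holding it.

```bash
python3 -c "
from cell import env
print(env.sign_off())"
```

```text
the job is handed in; nothing more can be done
None
```

The lid is in the crusher, twisted clockwise onto the green marks (bar at −20.8°, marks at −20.3°), released and handed in at about 10 s; it sits about 29.4 mm above the collar, not the quoted 25.5, so the lock rests on my reading that the ramps hold it 2.5 mm down, and I did not pull-test it.

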